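# Seat a spare plug-in module with its ejector levers

## Task

Fit the spare plug-in module, left standing on end on the bench, into the empty station of the mounting plate. Make ready: swing the station's two orange ejector levers right out, and stand the module on its base on the bench and let go, so that its black pull is on top. Then lower it between the open levers with its yellow end at the station's yellow mark, and swing both levers fully inward so that they draw it right home and hold it, without swinging out the levers of the module fitted beside it or shifting the loose couplings, bin and screwdriver.

Things in the scene. Friction and masses are not known exactly. Their poses are not given: they have to be found in the camera images.
- module: Spare plug-in module, grey with black top, 0.35 kg: 44 mm (own x) by 138 (own y) by 84 (own z) plus its pull. Origin: centre of the underside; z to the top, y to the yellow end. Its 138 x 84 mm sides are flat. Starts stood on its yellow end: own y down, underside facing about world -y. In each end a slot 20 mm wide (x), 17 mm deep, holds a steel cross pin 7 mm thick at y = 63 or -63, z = 40 mm.
- pull (a point): Centre of the top face of the module's black pull, a solid fin 14 mm thick (module x), 60 mm long (module y), standing 28 mm above the module's 84 mm high top. Same axes as the module.
- station: The empty light-grey station: floor 60 mm (own x) by 176 mm (own y), 10 mm thick, on a 6 mm aluminium plate. Origin: centre of its underside, 6 mm above the bench; z up, y to its yellow-marked end. Side guides at |y| 30 to 60 mm leave 48 mm for the module's 44, reach 44 mm above the origin and flare to 55 mm; end stops 54 mm high, flared to 64 mm, leave 3 mm at each end.
- seat (a point): Centre of the top of the empty station's floor, 16 mm above the bench, station axes; the module's origin lies here when home. Two sprung brass contact blocks stand 8 mm proud of the floor and push up with about 3 N each, 5.5 N when flush: a module set down rests 8 mm high and goes home only when both levers press it down.
- lever_a (a joint): Swing of the orange lever at the yellow (+y) end of the empty station: 0 = fully inward (handle upright), 1.0 rad = fully out along station +y. It stays where left (friction 0.2 N m: 3 to 5 N at the handle). Open, the module's end pin can drop into its fork from above (under about 0.85 rad the fork blocks it); swung inward it presses the pin down, outward it lifts it.
- lever_b (a joint): The same for the lever at the plain (-y) end of the empty station; it grows as the handle swings outward along the station's -y.
- lever_a_tip (a point): Top end of lever_a's handle, 88 mm from its pivot. The handle is 8 to 10 mm thick; its upper 30 mm is 26 mm wide (station x). The handle swings in an arc about the pivot: move a pushing finger along that arc (near full out it moves more upward than sideways), or it sticks by friction.
- lever_b_tip (a point): Top end of lever_b's handle, likewise.
- lever_a_pivot (a point): Pivot of lever_a, in the station frame at (0, +75, 46) mm; its axis is the station's x. The handle's middle line passes 3 mm outside it.
- lever_b_pivot (a point): Pivot of lever_b, in the station frame at (0, -75, 46) mm.
- station2: The neighbouring station with a like module fitted and locked, same size and way round as the empty one, 80 mm beside it (either side, along own x). Origin and axes as for the empty station. The fitted module's top is 94 mm and its pull's top 122 mm above this origin.
- lever_c (a joint): Lever at the yellow (+y) end of the neighbouring station, 0 = inward, where it must stay.
- lever_d (a joint): Lever at the plain (-y) end of the neighbouring station, 0 = inward, where it must stay.
- stock_bin: Blue open bin of steel fittings, 160 x 110 x 75 mm, loose; origin at the centre of its underside.
- coupling_a: Steel conduit coupling (tube), 52 mm across, 52 mm high, standing loose; origin at the centre of its underside.
- coupling_b: Steel conduit coupling (tube), 62 mm across, 45 mm high, standing loose; origin at the centre of its underside.
- screwdriver: Screwdriver 190 mm long lying loose on the bench.
- marked_end (a point): Centre of the module's yellow-marked end, 69 mm along module y and 42 mm above its underside.

How it is judged (in metres and radians):
On the way, in this order (a step that is already met when the one before it is completed fails the run):
1. both levers of the empty station are swung right out and the module stands on its base on the bench, let go (in either order) (value of joint each of lever_a, lever_b above 0.85 rad and angle between module's own z axis and vertical below 0.06 rad and height (world z) of module below 0.006 m and contact force between the fingers and module below 0.3 N), for 0.1 s.
2. the module is set down level between the open levers, yellow end at the yellow mark (z of module in the frame of seat below 0.016 m and horizontal distance between module and seat below 0.006 m and angle between module's own z axis and vertical below 0.09 rad and angle between the y axis of module and the y axis of station, either way round below 0.09 rad and y of marked_end in the frame of seat above 0.05 m and value of joint each of lever_a, lever_b above 0.6 rad), for 0.1 s.
At the end, for the whole second after the job is handed in: Both levers of the empty station are fully inward (within 0.1 rad), the module is home: underside within 3 mm of the floor, upright within 0.04 rad, centred within 6 mm, yellow end at the yellow mark, at rest and released (value of joint each of lever_a, lever_b below 0.1 rad and z of module in the frame of seat below 0.003 m and horizontal distance between module and seat below 0.006 m and angle between module's own z axis and vertical below 0.04 rad and angle between the y axis of module and the y axis of station, either way round below 0.09 rad and y of marked_end in the frame of seat above 0.05 m and linear speed of module below 0.02 m/s); the robot touches nothing.
It fails at once if a lever of the neighbouring module is swung out (value of joint any of lever_c, lever_d above 0.2 rad).
It fails at once if a loose fitting, the bin or the screwdriver is moved more than 30 mm (distance of any of stock_bin, coupling_a, coupling_b, screwdriver from where it was at the start of the episode above 0.03 m).
It also fails if it takes over 72 s, if anything falls off the work surface, if the arm or the gripper's body presses on something with over 40 N, if the wrist force passes 120 N, or if a joint passes its speed limit or range.

## Robot

A 6-joint arm with a two-finger parallel gripper is mounted at the origin on the work surface. World frame = base frame: x ahead of the robot, y to its left, z up, the work surface at z = 0. Lengths are in m, angles in degrees, forces in N, time in s.
With the tool pointing down it reaches from about 0.375 to 0.9 m from the base axis. Payload 3.1 kg.
Tool frame: the origin (TCP) lies on the centre line of the jaws, within the pads' length; the fingertips stand 8 mm ahead of it and the grasp point (between the pads) lies 11 mm behind it (bot.tip_extent is the distance from the TCP to the fingertips, in m); z points along the fingers, y is the line along which they close (so a half turn about z gives the same grasp; the last joint's range is limited). The gripper opens to 87 mm and grips with 3 to 60 N. Pads are 19 mm wide; open, the fingers measure 117 mm over their backs; the gripper's body (75 mm by 190 mm) begins 51 mm behind the grasp point.
Start: joints at [-75.831, 30.224, 82.088, -0, 67.689, -10.227], TCP at [0.258, -0.569, 0.209] pointing down, gripper open.
Joint ranges: [-176.69, 176.69], [-43.24, 126.21], [12.49, 139.97], [-82, 262], [0, 151.66], [-163.58, 163.58]. Speed limits (degrees/s): [159.86, 159.86, 180, 180, 180, 180].

## Interface

Orientations are given as a 3x3 rotation matrix whose columns are the frame's x, y, z axes.
In Python, from rig import bot, vision, workorder gives the robot as it stands.
- The arm moves only by the shell command python3 -m handwheel 'ROWS'. ROWS is JSON, a list of rows, each an object with "delta_rot": the turn, a rotation vector about the tool's x, y, z in rad, a list of three; "xyz": the shift along the tool's x, y, z in mm, a list of three; "hand": the closure, from -1 (fully open) to 1 (shut). A call has exactly 5 rows; each row is the pose to reach, as a shift and turn from the pose commanded when the call began, along the tool's axes at that moment; what a row does not reach only later rows make up. A row lasts 1/8 s, in which the tool goes at most 62.5 mm and 10.7 degrees, less where a joint would pass 70% of its speed; a pose out of reach is approached as far as the arm can. A call with a gripper value outside its range is refused whole. The fingers move at their own pace and stop on an object; the grip force is fixed at half the most. Time passes only in rows, so rows that repeat a pose let the fingers close, or fill a call up. It gives the time, the measured TCP pose, the force, the opening and the grip force at its end, in the units of the state.
- bot.read_state(): the state, without advancing time (a new reading comes with each control period).
- vision.capture(name): name is "side" or "top"; returns the picture (384x512x3 uint8, red, green, blue); there is no depth.
- vision.camera_model(name): a dict with "camera_matrix" (3x3 intrinsics, pixels), "camera_from_world" (4x4, takes a point from world to camera coordinates). Camera axes: x right, y up, looking along -z (the intrinsics and any distortion apply to the point x, -y, -z); pixel columns grow to the right and rows downward; lengths in m; the calibration is good to about 2 mm. A picture is of the moment at which its call begins. camera_model takes no time and is no camera call.
- workorder.hand_in(): hands the job in; it is judged then, once.
The state is a dict: "time_s": time; "joint_positions": joint angles; "qvel": joint speeds; "tau": joint torques, N m; "position": TCP position; "tcp_rot": TCP orientation; "force": force on the tool from outside, world axes, zero at the start; "moment": the same for the moment, N m; "opening": opening from 0.0 (shut) to 1.0 (fully open); "grasp_force": force on a finger pad.
Only numpy, scipy, OpenCV 4.12 (cv2) and the standard library are available. Lean on these libraries where they do the work, as an engineer would, in place of code of your own. Each camera call takes 0.05 s, during which the arm holds its last target. There are 200 camera calls.

## Working session

There is one attempt and no reset: what is moved stays moved. The work goes in short steps, Python scripts to look and compute and a shell command to move; the robot and the scene stay as the last step left them, time stands still between calls to the robot, and variables do not carry over. Pictures are saved under pics/ and viewed, at most 10 in all, crops included, and the job is handed in when it is done.

```bash
mkdir -p pics; ls
python3 - <<'E'
from rig import bot, vision, workorder
import cv2,numpy as np
for n in("side","top"):
    im=vision.capture(n); cv2.imwrite(f"pics/{n}0.png",cv2.resize(im[...,::-1],(800,600),interpolation=cv2.INTER_CUBIC))
    m=vision.camera_model(n); print(n,{k:np.round(v,4).tolist() if not isinstance(v,str) else v for k,v in m.items()})
s=bot.read_state();print({k:np.round(v,3).tolist() for k,v in s.items()})
E
```

```text
pics
side {'camera_matrix': [[475.8414, 0.0, 255.8198], [0.0, 475.8414, 191.6722], [0.0, 0.0, 1.0]], 'camera_from_world': [[-0.9399, -0.3415, -0.0013, 0.5483], [0.222, -0.6138, 0.7576, -0.2446], [-0.2595, 0.7118, 0.6527, -1.0759], [0.0, 0.0, 0.0, 1.0]]}
top {'camera_matrix': [[480.538, 0.0, 258.2848], [0.0, 480.538, 189.1716], [0.0, 0.0, 1.0]], 'camera_from_world': [[-0.0273, -0.9996, 0.0063, -0.03], [0.9963, -0.0266, 0.0821, -0.6088], [-0.0819, 0.0085, 0.9966, -1.5162], [0.0, 0.0, 0.0, 1.0]]}
{'time_s': 0.1, 'joint_positions': [-75.832, 30.273, 82.149, -0.002, 67.691, -10.227], 'qvel': [0.039, -0.126, -0.225, -0.031, -0.062, -0.053], 'tau': [0.001, -44.098, -17.715, 0.064, 0.053, -0.0], 'position': [0.258, -0.569, 0.209], 'tcp_rot': [[0.911, 0.413, -0.001], [0.413, -0.911, 0.002], [0.0, -0.002, -1.0]], 'force': [-0.274, 0.185, -0.497], 'moment': [-0.048, 0.044, -0.038], 'grasp_force': 0.0, 'opening': 0.999}
```

View pics/side0.png

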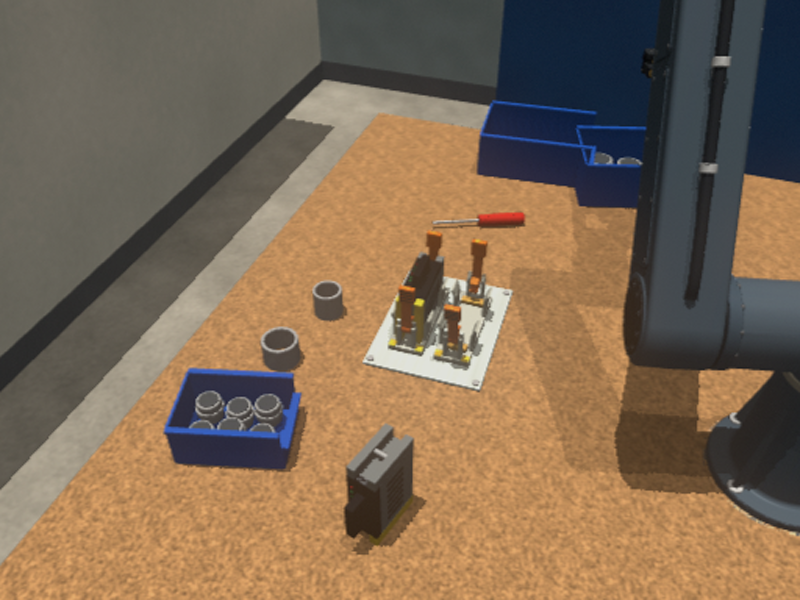

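View pics/top0.png

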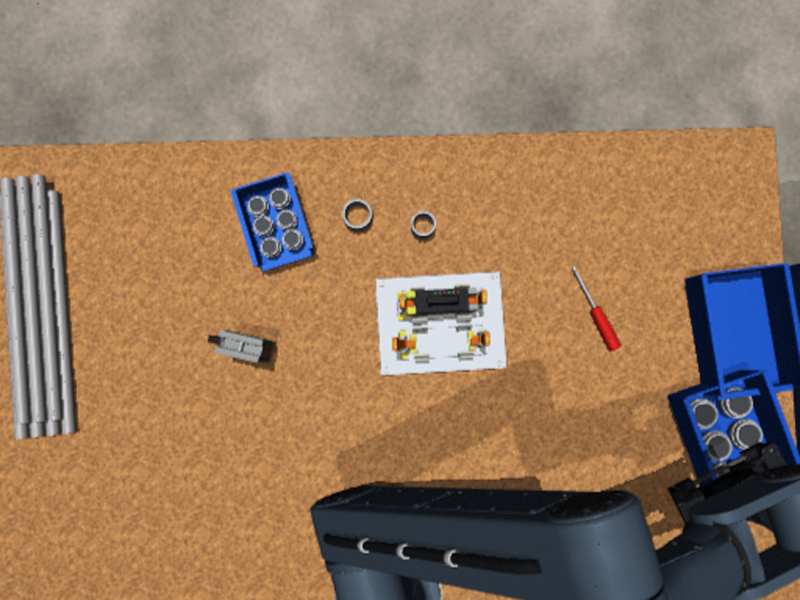

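```bash
cat > h.py <<'E'
from rig import bot, vision, workorder
import cv2,numpy as np
def model(n):
    m=vision.camera_model(n); return np.array(m["camera_matrix"]),np.array(m["camera_from_world"]),m.get("distortion")
def proj(n,P):
    K,T,_=model(n); p=np.c_[np.atleast_2d(P),np.ones(len(np.atleast_2d(P)))]@T.T
    q=np.c_[p[:,0],-p[:,1],-p[:,2]]@K.T; return q[:,:2]/q[:,2:]
def ray(n,uv,z):
    K,T,_=model(n); d=np.linalg.inv(K)@[uv[0],uv[1],1]; R=T[:3,:3]
    d=R.T@[d[0],-d[1],-d[2]]; c=-R.T@T[:3,3]; return c+d*(z-c[2])/d[2]
def crop(n,box,s,im=None,step=10):
    im=vision.capture(n) if im is None else im
    x0,y0,x1,y1=box; c=cv2.resize(im[y0:y1,x0:x1,::-1],None,fx=s,fy=s,interpolation=cv2.INTER_CUBIC)
    for x in range(-(-x0//step)*step,x1,step): cv2.line(c,((x-x0)*s,0),((x-x0)*s,6),(255,0,255),1); cv2.putText(c,str(x),((x-x0)*s-10,17),0,.35,(255,0,255),1)
    for y in range(-(-y0//step)*step,y1,step): cv2.line(c,(0,(y-y0)*s),(6,(y-y0)*s),(255,0,255),1); cv2.putText(c,str(y),(8,(y-y0)*s+4),0,.35,(255,0,255),1)
    return c
E
python3 - <<'E'
from h import *
print(vision.camera_model("side").keys(),[a for a in dir(bot) if a[0]!='_'],bot.tip_extent)
t=vision.capture("top");s=vision.capture("side")
def pad(a,h):return cv2.copyMakeBorder(a,0,h-a.shape[0],0,0,cv2.BORDER_CONSTANT)
a=crop("top",(235,168,332,246),5,t);b=crop("top",(130,205,180,240),6,t)
cv2.imwrite("pics/c1.png",np.hstack([pad(a,400),pad(b,400)]))
a=crop("side",(228,140,334,252),5,s);b=crop("side",(215,265,270,352),4,s)
cv2.imwrite("pics/c2.png",np.hstack([pad(a,570),pad(b,570)]))
E
```

```text
dict_keys(['camera_matrix', 'camera_from_world']) ['PlanningError', 'read_state', 'tip_extent'] 0.008
```

View pics/c1.png

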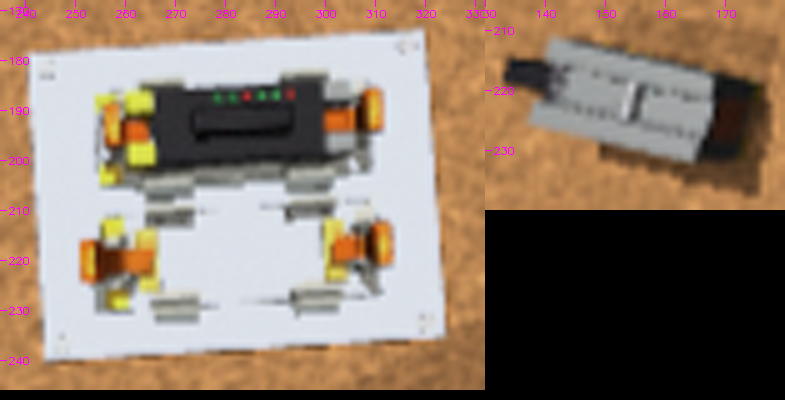

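View pics/c2.png

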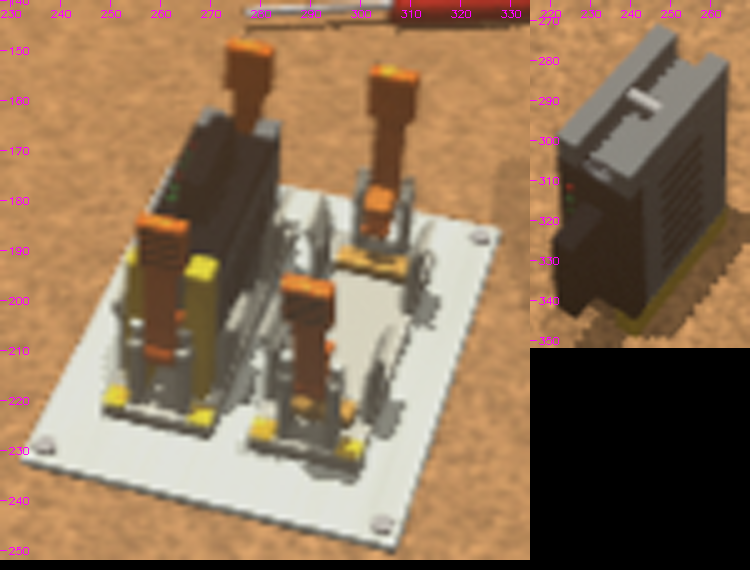

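```bash
cat >> h.py <<'E'
from scipy.optimize import least_squares
def tri(a,b):
    f=lambda P:np.r_[proj("top",P)[0]-a,proj("side",P)[0]-b]
    r=least_squares(f,[.5,.1,.1]); return r.x,np.abs(r.fun).max()
E
python3 - <<'E'
from h import *
np.set_printoptions(precision=4,suppress=True)
for n,a,b in[("a",(252.6,220.4),(289.6,197.4)),("b",(311.6,216.6),(306.8,154.4)),("c",(257.4,193),(260.4,184.4)),("d",(309.6,190),(278,149.2)),
 ("m-TL",(141.2,211.7),(222,300)),("m-BL",(137.5,225.3),(240.5,310)),("m-BR",(165.3,231.7),(264.3,280)),("m-TR",(168.3,217),(247.5,271.8))]:
    print(n,*tri(a,b))
P=[ray("top",u,.006) for u in[(241,179),(319.6,174),(324,235),(244,240)]];print("plate",np.array(P),np.mean(P,0))
P=[ray("side",((u[0])/5+228,u[1]/5+140),.006) for u in[(395,550),(498,232),(22,462)]];print("plate side BL,BR,TL",np.array(P))
P=[ray("top",u,.138) for u in[(141.2,211.7),(137.5,225.3),(165.3,231.7),(168.3,217)]];print("modtop",np.array(P),np.mean(P,0))
P=[ray("side",u,.138) for u in[(222,300),(240.5,310),(264.3,280),(247.5,271.8)]];print("modside",np.array(P),np.mean(P,0))
E
```

```text
a [ 0.5066 -0.0261  0.1352] 0.05592345130554577
b [ 0.5126 -0.2008  0.1403] 0.0646458141240771
c [ 0.5868 -0.0426  0.1399] 0.06857780568932981
d [ 0.5917 -0.1977  0.1399] 0.04104417858363263
m-TL [0.5417 0.3031 0.1355] 0.21379808986611692
m-BL [0.5003 0.3134 0.1371] 0.30595020830077146
m-BR [0.4807 0.232  0.1383] 0.18379311749109206
m-TR [0.5213 0.2223 0.136 ] 0.6384861443317504
plate [[ 0.6441  0.0087  0.006 ]
 [ 0.6536 -0.2477  0.006 ]
 [ 0.4555 -0.2544  0.006 ]
 [ 0.4465  0.0038  0.006 ]] [ 0.5499 -0.1224  0.006 ]
plate side BL,BR,TL [[ 0.4456  0.0064  0.006 ]
 [ 0.4549 -0.2512  0.006 ]
 [ 0.643   0.013   0.006 ]]
modtop [[0.541  0.3023 0.138 ]
 [0.5012 0.3135 0.138 ]
 [0.4801 0.2319 0.138 ]
 [0.5232 0.2225 0.138 ]] [0.5114 0.2676 0.138 ]
modside [[0.5412 0.3048 0.138 ]
 [0.4997 0.3139 0.138 ]
 [0.481  0.2318 0.138 ]
 [0.5198 0.2236 0.138 ]] [0.5104 0.2685 0.138 ]
```

```bash
cat >> h.py <<'E'
from scipy.spatial.transform import Rotation as Ro
C=np.array([.5095,-.123,0]); YAW=2.0; XS=np.array([np.cos(np.radians(YAW)),np.sin(np.radians(YAW)),0]); YS=np.array([-XS[1],XS[0],0])
def st(y,z,x=0): return C+(XS*x+YS*y)/1000+[0,0,z/1000]   # station-plan coordinates mm, z above bench
def R(head,tilt=0):
    """closing axis heading (deg); tilt about closing axis (deg, + turns the pointing direction towards tool x)"""
    h=np.radians(head); y=np.array([np.cos(h),np.sin(h),0]); z=np.array([0,0,-1.]); M=np.c_[np.cross(y,z),y,z]
    return Ro.from_rotvec(y*np.radians(tilt)).as_matrix()@M
def G(s,th,r=74): return s*(75+r*np.sin(th)+3*np.cos(th)), 52+r*np.cos(th)-3*np.sin(th)  # y,z of grasp point on handle
def rows(T,start=None):
    """T: list of (tcp pos, R); prints shift mm and turn from the start pose"""
    s=bot.read_state(); p0,R0=(np.array(s["position"]),np.array(s["tcp_rot"])) if start is None else start
    for p,M in T: print((R0.T@(np.array(p)-p0)*1000).round(1).tolist(),Ro.from_matrix(R0.T@M).as_rotvec().round(3).tolist())
E
python3 - <<'E'
from h import *
print(R(2)); print(R(2,30)[:,2])
y,z=G(1,.224); print(y,z, st(y,200))
rows([(st(y,200),R(2))])
print("from above a:"); s0=(st(y,200),R(2))
T=[(st(y,z-11),R(2))]+[(st(G(1,t)[0],G(1,t)[1]-11),R(2)) for t in np.linspace(.224,1.0,6)[1:]]
rows(T,s0)
print("b:");s0=(st(G(-1,0)[0],200),R(2))
T=[(st(G(-1,t)[0],G(-1,t)[1]-11),R(2)) for t in np.linspace(0,1.0,6)]
rows(T,s0)
E
```

```text
[[-0.0348995   0.99939083  0.        ]
 [ 0.99939083  0.0348995   0.        ]
 [ 0.          0.         -1.        ]]
[-0.01744975  0.49969541 -0.8660254 ]
94.36277796890444 123.48484335386705 [ 0.50620679 -0.02869471  0.2       ]
[449.0, -389.3, 9.5] [-0.001, -0.001, -1.18]
from above a:
[0.0, 0.0, 87.5] [0.0, 0.0, 0.0]
[10.8, -0.0, 91.4] [0.0, 0.0, 0.0]
[20.9, -0.0, 96.8] [0.0, 0.0, 0.0]
[30.0, -0.0, 103.8] [0.0, 0.0, 0.0]
[38.0, -0.0, 112.1] [0.0, 0.0, 0.0]
[44.5, 0.0, 121.5] [0.0, 0.0, 0.0]
b:
[0.0, 0.0, 85.0] [0.0, 0.0, 0.0]
[-14.6, 0.0, 87.1] [0.0, 0.0, 0.0]
[-28.6, 0.0, 92.0] [0.0, 0.0, 0.0]
[-41.3, 0.0, 99.6] [0.0, 0.0, 0.0]
[-52.2, 0.0, 109.6] [0.0, 0.0, 0.0]
[-60.9, -0.0, 121.5] [0.0, 0.0, 0.0]
```

```bash
python3 -m handwheel '[{"xyz":[45,-39,0],"delta_rot":[0,0,-0.12],"hand":-0.2},{"xyz":[90,-78,0],"delta_rot":[0,0,-0.24],"hand":-0.2},{"xyz":[135,-117,0],"delta_rot":[0,0,-0.36],"hand":-0.2},{"xyz":[180,-156,0],"delta_rot":[0,0,-0.48],"hand":-0.2},{"xyz":[225,-195,0],"delta_rot":[0,0,-0.6],"hand":-0.2}]'
python3 - <<'E'
from h import *
rows([(st(94.4,200),R(2))]); print(bot.read_state()["position"])
E
```

```text
time_s: 0.82
position: [0.3831, -0.2969, 0.2095]
tcp_rot: [[0.516, 0.857, 0.0], [0.857, -0.516, -0.0], [0.0, 0.0, -1.0]]
force: [0.7, -0.5, 0.6]
opening: 0.615
grasp_force: 0.0
[293.3, -32.8, 9.5] [0.0, 0.0, -0.577]
[ 0.38311469 -0.29692956  0.20949125]
```

```bash
python3 -m handwheel '[{"xyz":[58,-6,0],"delta_rot":[0,0,-0.12],"hand":-0.2},{"xyz":[116,-13,2],"delta_rot":[0,0,-0.24],"hand":-0.2},{"xyz":[174,-20,5],"delta_rot":[0,0,-0.36],"hand":-0.2},{"xyz":[232,-26,8],"delta_rot":[0,0,-0.48],"hand":-0.2},{"xyz":[293,-33,9],"delta_rot":[0,0,-0.577],"hand":-0.2}]'
python3 - <<'E'
from h import *
rows([(st(94.4,200),R(2)),(st(*(np.array(G(1,.224))-[0,11])),R(2))]); s=bot.read_state(); print(s["position"],s["joint_positions"])
a=crop("top",(235,168,332,246),4);b=crop("side",(220,120,310,250),4)
h=max(a.shape[0],b.shape[0]);cv2.imwrite("pics/d1.png",np.hstack([cv2.copyMakeBorder(i,0,h-i.shape[0],0,0,cv2.BORDER_CONSTANT) for i in(a,b)]))
E
```

```text
time_s: 1.45
position: [0.5069, -0.0293, 0.2004]
tcp_rot: [[-0.035, 0.999, 0.0], [0.999, 0.035, -0.0], [-0.0, 0.0, -1.0]]
force: [0.5, -0.8, -0.0]
opening: 0.602
grasp_force: 0.0
[0.7, -0.6, 0.4] [0.0, 0.0, 0.0]
[0.6, -0.7, 87.9] [0.0, 0.0, 0.0]
[ 0.50686384 -0.0292997   0.2003818 ] [-1.59312884e+01  2.19314770e+01  9.93090540e+01 -1.01285288e-02
  5.87423568e+01 -1.79308493e+01]
```

View pics/d1.png

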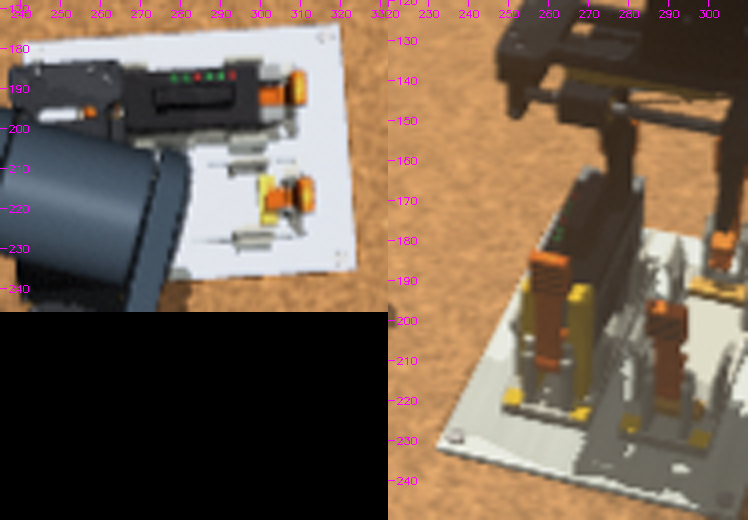

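The picture shows the open fingers (side px ~275 and ~303, row 165) on either side of lever_a (tip ~290,197). Descending and gripping.

```bash
python3 -m handwheel '[{"xyz":[0.5,-0.5,45],"delta_rot":[0,0,0],"hand":-0.2},{"xyz":[0.5,-0.5,88],"delta_rot":[0,0,0],"hand":-0.2},{"xyz":[0.5,-0.5,88],"delta_rot":[0,0,0],"hand":-0.2},{"xyz":[0.5,-0.5,88],"delta_rot":[0,0,0],"hand":1},{"xyz":[0.5,-0.5,88],"delta_rot":[0,0,0],"hand":1}]'
python3 -m handwheel '[{"xyz":[0,0,0],"delta_rot":[0,0,0],"hand":1},{"xyz":[0,0,0],"delta_rot":[0,0,0],"hand":1},{"xyz":[0,0,0],"delta_rot":[0,0,0],"hand":1},{"xyz":[0,0,0],"delta_rot":[0,0,0],"hand":1},{"xyz":[0,0,0],"delta_rot":[0,0,0],"hand":1}]'
```

```text
time_s: 2.17
position: [0.5071, -0.0312, 0.1142]
tcp_rot: [[-0.031, 1.0, 0.004], [1.0, 0.031, -0.001], [-0.001, 0.004, -1.0]]
force: [-0.3, -0.4, 0.0]
opening: 0.45
grasp_force: 0.0
time_s: 2.8
position: [0.5106, -0.0312, 0.1142]
tcp_rot: [[-0.031, 0.999, 0.011], [1.0, 0.031, -0.002], [-0.002, 0.011, -1.0]]
force: [6.4, 1.1, -1.1]
opening: 0.296
grasp_force: 30.0
```

```bash
python3 -m handwheel '[{"xyz":[11,3.5,4],"delta_rot":[0,0,0],"hand":1},{"xyz":[21,3.5,9.5],"delta_rot":[0,0,0],"hand":1},{"xyz":[30,3.5,16.5],"delta_rot":[0,0,0],"hand":1},{"xyz":[38,3.5,25],"delta_rot":[0,0,0],"hand":1},{"xyz":[45,3.5,34],"delta_rot":[0,0,0],"hand":1}]'
python3 -m handwheel '[{"xyz":[0,0,0],"delta_rot":[0,0,0],"hand":1},{"xyz":[0,0,0],"delta_rot":[0,0,0],"hand":1},{"xyz":[0,0,0],"delta_rot":[0,0,0],"hand":1},{"xyz":[0,0,0],"delta_rot":[0,0,0],"hand":1},{"xyz":[0,0,0],"delta_rot":[0,0,0],"hand":1}]'
```

```text
time_s: 3.42
position: [0.5092, 0.0153, 0.0802]
tcp_rot: [[-0.032, 0.999, 0.004], [0.999, 0.032, -0.0], [-0.0, 0.004, -1.0]]
force: [0.7, 1.8, 7.1]
opening: 0.292
grasp_force: 30.0
time_s: 4.05
position: [0.5091, 0.0157, 0.0796]
tcp_rot: [[-0.031, 1.0, 0.003], [1.0, 0.031, 0.001], [0.001, 0.003, -1.0]]
force: [1.3, 6.0, 3.9]
opening: 0.292
grasp_force: 30.0
```

```bash
python3 -m handwheel '[{"xyz":[0,0,0],"delta_rot":[0,0,0],"hand":-0.2},{"xyz":[0,0,0],"delta_rot":[0,0,0],"hand":-0.2},{"xyz":[0,0,40],"delta_rot":[0,0,0],"hand":-0.2},{"xyz":[0,0,0],"delta_rot":[0,0,0],"hand":-0.2},{"xyz":[0,0,-60],"delta_rot":[0,0,0],"hand":-0.2}]' | head -0
python3 - <<'E'
from h import *
s=bot.read_state();print(s["position"],s["opening"])
rows([(st(G(-1,0)[0],200,2),R(2))])
E
```

```text
[0.50520856 0.01451146 0.13541491] 0.5919286365942105
[-215.4, 1.5, -65.0] [-0.011, -0.002, -0.003]Exception ignored on flushing sys.stdout:
BrokenPipeError: [Errno 32] Broken pipe
```

I mistyped one row there: it went 40 mm down before going up. There was nothing between the open fingers but the lever, and I'll check it in the next picture. Next is lever b.

```bash
python3 -m handwheel '[{"xyz":[0,0,-50],"delta_rot":[0,0,0],"hand":-0.2},{"xyz":[-55,1,-65],"delta_rot":[-0.01,0,0],"hand":-0.2},{"xyz":[-110,1.5,-65],"delta_rot":[-0.01,0,0],"hand":-0.2},{"xyz":[-165,1.5,-65],"delta_rot":[-0.01,0,0],"hand":-0.2},{"xyz":[-215,1.5,-65],"delta_rot":[-0.01,0,0],"hand":-0.2}]'
python3 - <<'E'
from h import *
rows([(st(G(-1,0)[0],200,2),R(2)),(st(G(-1,0)[0],G(-1,0)[1]-11,2),R(2))])
s=vision.capture("side");cv2.imwrite("pics/s1.png",crop("side",(228,100,334,252),4,s))
E
```

```text
time_s: 5.3
position: [0.5154, -0.2023, 0.2034]
tcp_rot: [[-0.031, 0.999, 0.009], [1.0, 0.031, 0.0], [0.0, 0.009, -1.0]]
force: [0.6, 0.9, 0.6]
opening: 0.599
grasp_force: 0.0
[1.4, -1.1, 3.4] [0.009, -0.0, -0.004]
[1.4, -1.9, 88.4] [0.009, -0.0, -0.004]
```

View pics/s1.png

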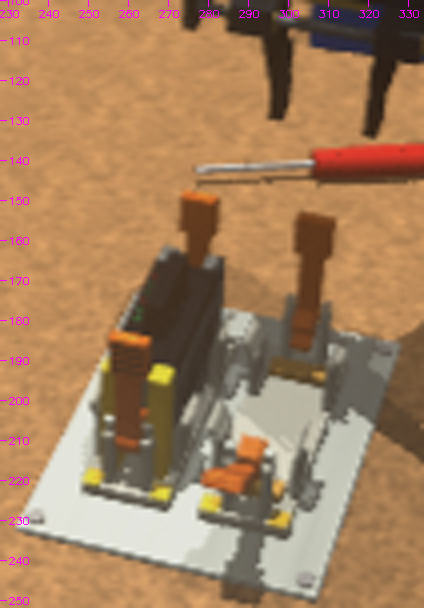

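Lever_a lies fully out (tip ≈ 205-250, row 215 in side px) and the neighbour is undisturbed. The fingers (297 and 321) straddle lever_b (306,155).

```bash
python3 -m handwheel '[{"xyz":[1,1,45],"delta_rot":[0.009,0,-0.004],"hand":-0.2},{"xyz":[1,1,88],"delta_rot":[0.009,0,-0.004],"hand":-0.2},{"xyz":[1,1,88],"delta_rot":[0.009,0,-0.004],"hand":-0.2},{"xyz":[1,1,88],"delta_rot":[0.009,0,-0.004],"hand":1},{"xyz":[1,1,88],"delta_rot":[0.009,0,-0.004],"hand":1}]'
python3 -m handwheel '[{"xyz":[0,0,0],"delta_rot":[0,0,0],"hand":1},{"xyz":[0,0,0],"delta_rot":[0,0,0],"hand":1},{"xyz":[0,0,0],"delta_rot":[0,0,0],"hand":1},{"xyz":[0,0,0],"delta_rot":[0,0,0],"hand":1},{"xyz":[0,0,0],"delta_rot":[0,0,0],"hand":1}]'
```

```text
time_s: 5.98
position: [0.5192, -0.1998, 0.1174]
tcp_rot: [[-0.036, 0.999, 0.004], [0.999, 0.036, -0.002], [-0.002, 0.004, -1.0]]
force: [0.3, -0.5, -0.1]
opening: 0.453
grasp_force: 0.0
time_s: 6.6
position: [0.5163, -0.1994, 0.1167]
tcp_rot: [[-0.037, 0.999, -0.002], [0.999, 0.037, -0.001], [-0.001, -0.002, -1.0]]
force: [-5.3, -2.0, 6.6]
opening: 0.289
grasp_force: 30.0
```

```bash
python3 -m handwheel '[{"xyz":[-15,-2,2],"delta_rot":[0,0,0],"hand":1},{"xyz":[-29,-2,7],"delta_rot":[0,0,0],"hand":1},{"xyz":[-42,-2,15],"delta_rot":[0,0,0],"hand":1},{"xyz":[-53,-2,25],"delta_rot":[0,0,0],"hand":1},{"xyz":[-62,-2,37],"delta_rot":[0,0,0],"hand":1}]'
python3 -m handwheel '[{"xyz":[0,0,0],"delta_rot":[0,0,0],"hand":1},{"xyz":[0,0,0],"delta_rot":[0,0,0],"hand":1},{"xyz":[0,0,0],"delta_rot":[0,0,0],"hand":-0.2},{"xyz":[0,0,0],"delta_rot":[0,0,0],"hand":-0.2},{"xyz":[0,0,-60],"delta_rot":[0,0,0],"hand":-0.2}]'
python3 - <<'E'
from h import *
# module grasp
zc=np.array([.233,.9725,0]); xm=np.array([.9725,-.233,0]); org=np.array([.5012,.2275,.069])
gy,gz=-25,65
g=org+zc*gz/1000+np.array([0,0,-gy/1000])
head=np.degrees(np.arctan2(xm[1],xm[0])); M=R(head,-15)
print("grasp",g,head,M)
tcp=g+M[:,2]*.011
pre=tcp-M[:,2]*.11
print(tcp,pre)
rows([(pre,M)])
E
```

```text
time_s: 7.22
position: [0.5185, -0.264, 0.0806]
tcp_rot: [[-0.037, 0.999, 0.002], [0.999, 0.037, -0.005], [-0.005, 0.002, -1.0]]
force: [-3.8, -2.5, 7.8]
opening: 0.292
grasp_force: 30.0
time_s: 7.85
position: [0.5151, -0.2586, 0.134]
tcp_rot: [[-0.036, 0.999, -0.009], [0.999, 0.036, 0.008], [0.009, -0.009, -1.0]]
force: [0.7, -0.3, 0.5]
opening: 0.546
grasp_force: 0.0
grasp [0.516345  0.2907125 0.094    ] -13.473448309043468 [[ 2.25055626e-01  9.72477998e-01 -6.03034732e-02]
 [ 9.39341614e-01 -2.32994729e-01 -2.51695827e-01]
 [-2.58819045e-01  6.01881424e-18 -9.65925826e-01]]
[0.51568166 0.28794385 0.08337482] [0.52231504 0.31563039 0.18962666]
[574.0, 27.4, -51.0] [0.026, -0.268, 0.271]
```

```bash
python3 -m handwheel '[{"xyz":[20,1,-50],"delta_rot":[0,0,0],"hand":-0.8},{"xyz":[80,4,-80],"delta_rot":[0,0,0.05],"hand":-0.8},{"xyz":[140,7,-80],"delta_rot":[0,0,0.1],"hand":-0.8},{"xyz":[200,10,-80],"delta_rot":[0,0,0.15],"hand":-0.8},{"xyz":[260,13,-80],"delta_rot":[0,0,0.2],"hand":-0.8}]'
python3 - <<'E'
from h import *
M=R(-13.47,-15); rows([([0.5223,.3156,.1896],M)])
E
```

```text
time_s: 8.48
position: [0.5216, 0.0014, 0.2188]
tcp_rot: [[0.165, 0.986, 0.002], [0.986, -0.165, 0.0], [0.001, 0.002, -1.0]]
force: [0.9, 0.4, -0.6]
opening: 0.895
grasp_force: 0.0
[310.0, -51.1, 29.3] [0.011, -0.262, 0.069]
```

```bash
python3 -m handwheel '[{"xyz":[60,-10,0],"delta_rot":[0,-0.05,0.02],"hand":-0.8},{"xyz":[120,-20,0],"delta_rot":[0,-0.1,0.04],"hand":-0.8},{"xyz":[180,-30,0],"delta_rot":[0,-0.16,0.06],"hand":-0.8},{"xyz":[240,-40,10],"delta_rot":[0.005,-0.21,0.069],"hand":-0.8},{"xyz":[298,-51,20],"delta_rot":[0.011,-0.262,0.069],"hand":-0.8}]'
python3 - <<'E'
from h import *
M=R(-13.47,-15); tcp=np.array([0.5157,.2879,.0834]); rows([(tcp-M[:,2]*.1,M),(tcp,M)])
s=crop("side",(200,200,320,345),4);cv2.imwrite("pics/s2.png",s)
print(proj("side",bot.read_state()["position"]))
E
```

```text
time_s: 9.1
position: [0.5198, 0.304, 0.1985]
tcp_rot: [[0.223, 0.973, -0.06], [0.94, -0.231, -0.253], [-0.26, 0.0, -0.966]]
force: [1.2, -0.4, 0.8]
opening: 0.9
grasp_force: 0.0
[13.7, -0.2, 15.5] [0.001, 0.001, 0.002]
[13.8, -0.3, 115.5] [0.001, 0.001, 0.002]
[[230.30276582 287.79880741]]
```

View pics/s2.png

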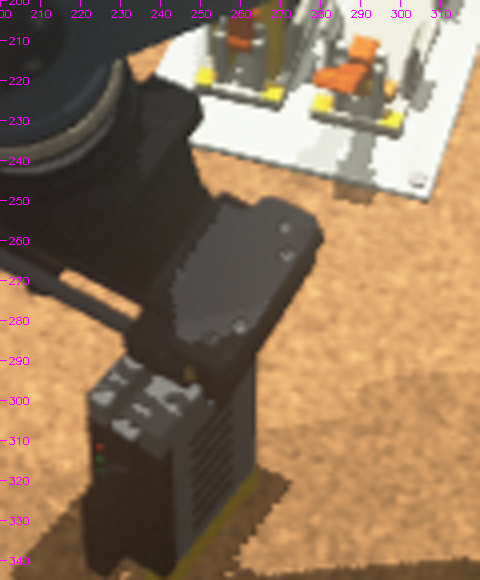

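The gripper is over the module, with the near finger (≈245,290) on its -x side. Descending and gripping.

```bash
python3 -m handwheel '[{"xyz":[14,0,15],"delta_rot":[0,0,0],"hand":-0.8},{"xyz":[14,0,50],"delta_rot":[0,0,0],"hand":-0.8},{"xyz":[14,0,85],"delta_rot":[0,0,0],"hand":-0.8},{"xyz":[14,0,113],"delta_rot":[0,0,0],"hand":-0.8},{"xyz":[14,0,113],"delta_rot":[0,0,0],"hand":-0.8}]'
python3 -m handwheel '[{"xyz":[0,0,0],"delta_rot":[0,0,0],"hand":1},{"xyz":[0,0,0],"delta_rot":[0,0,0],"hand":1},{"xyz":[0,0,0],"delta_rot":[0,0,0],"hand":1},{"xyz":[0,0,0],"delta_rot":[0,0,0],"hand":1},{"xyz":[0,0,0],"delta_rot":[0,0,0],"hand":1}]'
```

```text
time_s: 9.78
position: [0.5142, 0.2831, 0.0834]
tcp_rot: [[0.224, 0.972, -0.068], [0.938, -0.234, -0.254], [-0.263, -0.006, -0.965]]
force: [0.5, -0.7, 0.7]
opening: 0.902
grasp_force: 0.0
time_s: 10.4
position: [0.5169, 0.2865, 0.0863]
tcp_rot: [[0.223, 0.973, -0.059], [0.94, -0.231, -0.251], [-0.258, 0.0, -0.966]]
force: [1.3, 1.1, 2.8]
opening: 0.506
grasp_force: 29.7
```

Run:
```python
from h import *
s=bot.read_state();p=np.array(s["position"]);R0=np.array(s["tcp_rot"]);g=p-R0[:,2]*.011;print("g",g)
tl=[0,5,13,22,31]  # cumulative turn
up=[.02,.038,.04,.04,.04]
f=lambda a,u:(g+[0,0,u]+R(-13.4,-15+a)[:,2]*.011,R(-13.4,-15+a))
rows([f(a,u) for a,u in zip(tl,up)],(p,R(-13.4,-15)))
print("second");rows([f(a,.04) for a in(41,51,61,71,81)],f(31,.04))
print("third");rows([f(90,.04),f(90,.02),f(90,.01)],f(81,.04))
```

```text
g [0.51758935 0.28927775 0.09689349]
[-5.2, -0.0, -19.3] [0.0, 0.0, 0.0]
[-8.9, -0.0, -36.7] [-0.0, 0.087, 0.0]
[-7.9, -0.0, -38.9] [0.0, 0.227, 0.0]
[-6.2, -0.0, -39.4] [-0.0, 0.384, -0.0]
[-4.7, -0.0, -40.2] [-0.0, 0.541, -0.0]
second
[1.9, 0.0, -0.2] [-0.0, 0.175, 0.0]
[3.8, -0.0, -0.7] [0.0, 0.349, 0.0]
[5.5, 0.0, -1.5] [0.0, 0.524, 0.0]
[7.1, -0.0, -2.6] [0.0, 0.698, -0.0]
[8.4, 0.0, -3.9] [0.0, 0.873, 0.0]
third
[1.7, 0.0, -0.1] [-0.0, 0.157, -0.0]
[-16.6, 0.0, 8.0] [-0.0, 0.157, -0.0]
[-25.7, 0.0, 12.1] [-0.0, 0.157, -0.0]
```

```bash
python3 -m handwheel '[{"xyz":[-5,0,-19],"delta_rot":[0,0,0],"hand":1},{"xyz":[-9,0,-37],"delta_rot":[0,0.087,0],"hand":1},{"xyz":[-8,0,-39],"delta_rot":[0,0.227,0],"hand":1},{"xyz":[-6,0,-39.5],"delta_rot":[0,0.384,0],"hand":1},{"xyz":[-5,0,-40],"delta_rot":[0,0.541,0],"hand":1}]'
python3 -m handwheel '[{"xyz":[2,0,0],"delta_rot":[0,0.175,0],"hand":1},{"xyz":[4,0,-1],"delta_rot":[0,0.349,0],"hand":1},{"xyz":[5.5,0,-1.5],"delta_rot":[0,0.524,0],"hand":1},{"xyz":[7,0,-2.5],"delta_rot":[0,0.698,0],"hand":1},{"xyz":[8.5,0,-4],"delta_rot":[0,0.873,0],"hand":1}]'
python3 - <<'E'
from h import *
s=bot.read_state();print(s["joint_positions"]);R0=np.array(s["tcp_rot"]);print("grasp pt",np.array(s["position"])-R0[:,2]*.011,"tilt",np.degrees(np.arcsin(-R0[2,0])))
cv2.imwrite("pics/s3.png",crop("side",(140,200,320,345),4))
E
```

```text
time_s: 11.02
position: [0.5174, 0.2918, 0.1271]
tcp_rot: [[0.221, 0.973, 0.065], [0.934, -0.23, 0.272], [0.28, 0.001, -0.96]]
force: [-0.2, 0.5, -3.8]
opening: 0.503
grasp_force: 29.7
time_s: 11.65
position: [0.5206, 0.2978, 0.1333]
tcp_rot: [[0.106, 0.973, 0.204], [0.464, -0.23, 0.855], [0.879, 0.004, -0.476]]
force: [-0.6, 0.7, -4.4]
opening: 0.51
grasp_force: 29.7
[-10.89956802  44.72435896 114.98656226  81.64572301  62.60273939
 -67.30752636]
grasp pt [0.51831635 0.28836203 0.13850895] tilt -61.552322971184466
```

View pics/s3.png

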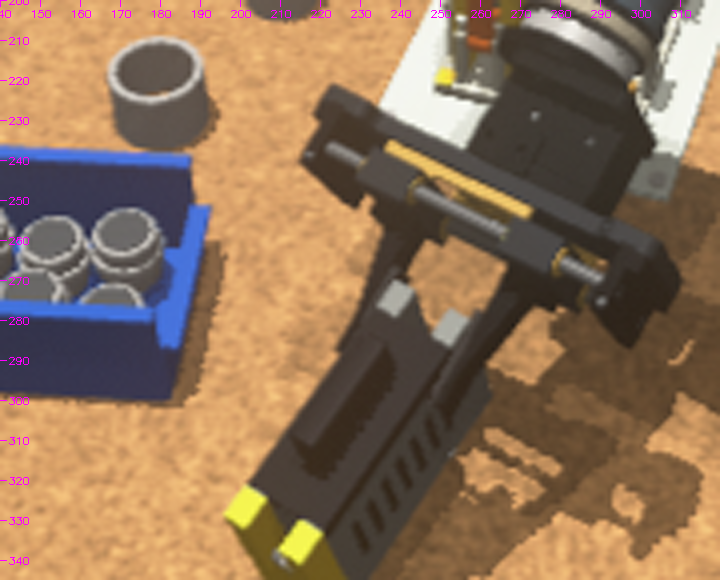

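Run:
```python
from h import *
s=bot.read_state();p=np.array(s["position"]);R0=np.array(s["tcp_rot"]);g=p-R0[:,2]*.011
M=R(-13.3,75)
f=lambda g:(np.array(g)+M[:,2]*.011,M)
rows([f(g+[0,.02,0]),f([.518,.348,.138]),f([.518,.35,.1]),f([.518,.35,.075])],(p,R0))
print();rows([f([.518,.35,.07]),f([.518,.35,.066]),f([.518,.35,.063])],f([.518,.35,.075]))
```

```text
[11.8, -4.7, 16.8] [0.003, 0.234, -0.006]
[35.2, -14.7, 50.5] [0.003, 0.234, -0.006]
[2.7, -15.0, 70.3] [0.003, 0.234, -0.006]
[-19.3, -14.9, 82.2] [0.003, 0.234, -0.006]

[-4.8, 0.0, 1.3] [0.0, 0.0, 0.0]
[-8.7, 0.0, 2.3] [0.0, 0.0, 0.0]
[-11.6, 0.0, 3.1] [0.0, 0.0, 0.0]
```

```bash
python3 -m handwheel '[{"xyz":[12,-5,17],"delta_rot":[0,0.12,0],"hand":1},{"xyz":[35,-15,50],"delta_rot":[0.003,0.234,-0.006],"hand":1},{"xyz":[10,-15,66],"delta_rot":[0.003,0.234,-0.006],"hand":1},{"xyz":[-10,-15,77],"delta_rot":[0.003,0.234,-0.006],"hand":1},{"xyz":[-19,-15,82],"delta_rot":[0.003,0.234,-0.006],"hand":1}]'
python3 -m handwheel '[{"xyz":[-3,0,1],"delta_rot":[0,0,0],"hand":1},{"xyz":[-6,0,1.5],"delta_rot":[0,0,0],"hand":1},{"xyz":[-8,0,2],"delta_rot":[0,0,0],"hand":1},{"xyz":[-8,0,2],"delta_rot":[0,0,0],"hand":1},{"xyz":[-8,0,2],"delta_rot":[0,0,0],"hand":1}]'
python3 - <<'E'
from h import *
s=bot.read_state();R0=np.array(s["tcp_rot"]);print("grasp pt",np.array(s["position"])-R0[:,2]*.011,"tilt",np.degrees(np.arcsin(-R0[2,0])))
cv2.imwrite("pics/s4.png",crop("side",(120,220,300,364),4))
E
```

```text
time_s: 12.32
position: [0.5193, 0.3635, 0.0748]
tcp_rot: [[0.057, 0.975, 0.215], [0.26, -0.223, 0.94], [0.964, 0.002, -0.266]]
force: [0.1, -0.0, -2.1]
opening: 0.5
grasp_force: 30.0
time_s: 12.95
position: [0.5191, 0.3627, 0.0678]
tcp_rot: [[0.057, 0.974, 0.218], [0.257, -0.225, 0.94], [0.965, 0.002, -0.264]]
force: [0.1, 0.2, -3.9]
opening: 0.502
grasp_force: 30.0
grasp pt [0.5166593  0.35238063 0.07071926] tilt -74.70352618978963
```

View pics/s4.png

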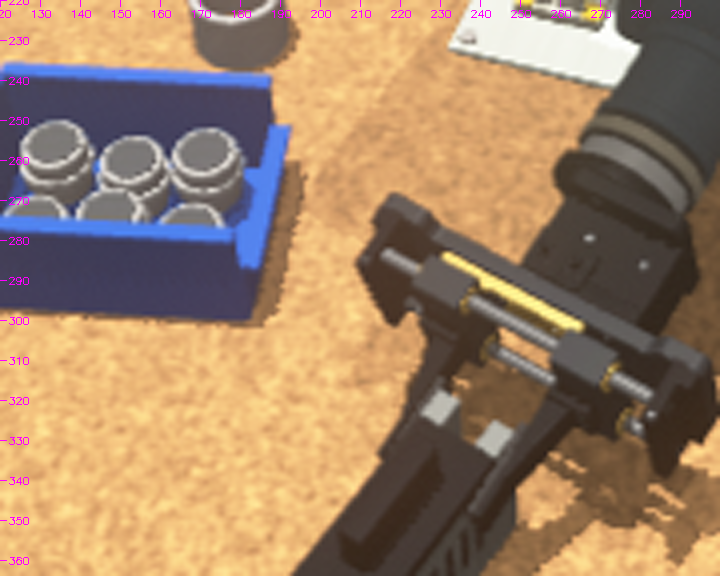

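The module is held level just above the bench (weight still carried). Lowering it gently until it lands.

```bash
python3 -m handwheel '[{"xyz":[-2,0,0.5],"delta_rot":[0,0,0],"hand":1},{"xyz":[-4,0,1],"delta_rot":[0,0,0],"hand":1},{"xyz":[-5.5,0,1.5],"delta_rot":[0,0,0],"hand":1},{"xyz":[-5.5,0,1.5],"delta_rot":[0,0,0],"hand":1},{"xyz":[-5.5,0,1.5],"delta_rot":[0,0,0],"hand":1}]'
```

```text
time_s: 13.62
position: [0.519, 0.3629, 0.0623]
tcp_rot: [[0.057, 0.974, 0.217], [0.257, -0.225, 0.94], [0.965, 0.002, -0.263]]
force: [-0.9, -0.1, -2.0]
opening: 0.499
grasp_force: 30.0
```

```bash
python3 -m handwheel '[{"xyz":[-1.5,0,0.5],"delta_rot":[0,0,0],"hand":1},{"xyz":[-3,0,0.8],"delta_rot":[0,0,0],"hand":1},{"xyz":[-3,0,0.8],"delta_rot":[0,0,0],"hand":1},{"xyz":[-3,0,0.8],"delta_rot":[0,0,0],"hand":1},{"xyz":[-3,0,0.8],"delta_rot":[0,0,0],"hand":1}]'
```

```text
time_s: 14.25
position: [0.5192, 0.3629, 0.0607]
tcp_rot: [[0.056, 0.974, 0.218], [0.253, -0.225, 0.941], [0.966, 0.002, -0.259]]
force: [-1.2, -4.7, 5.4]
opening: 0.504
grasp_force: 30.0
```

```bash
python3 -m handwheel '[{"xyz":[0,0,0],"delta_rot":[0,0,0],"hand":-0.8},{"xyz":[0,0,0],"delta_rot":[0,0,0],"hand":-0.8},{"xyz":[0,0,0],"delta_rot":[0,0,0],"hand":-0.8},{"xyz":[0,0,0],"delta_rot":[0,0,0],"hand":-0.8},{"xyz":[10,0,-2.5],"delta_rot":[0,0,0],"hand":-0.8}]'
python3 -m handwheel '[{"xyz":[35,0,-10],"delta_rot":[0,0,0],"hand":-0.8},{"xyz":[80,0,-22],"delta_rot":[0,0,0],"hand":-0.8},{"xyz":[125,0,-36],"delta_rot":[0,0,0],"hand":-0.8},{"xyz":[160,0,-50],"delta_rot":[0,-0.1,0],"hand":-0.8},{"xyz":[180,0,-60],"delta_rot":[0,-0.25,0],"hand":-0.8}]'
python3 - <<'E'
from h import *
t=vision.capture("top"); s=vision.capture("side")
cv2.imwrite("pics/raw_t5.png",t[...,::-1]);cv2.imwrite("pics/raw_s5.png",s[...,::-1])
# expected module: origin = grasp - rotated offsets
g=np.array([.5167,.3524,0]); zc=np.array([.225,.974,0]); o=g+zc*.028; xm=np.array([.974,-.225,0])
print("module origin est",o)
for y in(-.069,.069):
  for x in(-.022,.022):
    P=o+xm*x+zc*y+[0,0,.084]; print(y,x,P.round(3),proj("top",P).round(1),proj("side",P).round(1))
E
```

```text
time_s: 14.88
position: [0.5189, 0.363, 0.0688]
tcp_rot: [[0.059, 0.974, 0.217], [0.257, -0.225, 0.94], [0.964, 0.001, -0.264]]
force: [-0.7, -0.1, 0.2]
opening: 0.885
grasp_force: 0.0
time_s: 15.5
position: [0.5157, 0.3521, 0.2597]
tcp_rot: [[0.112, 0.974, 0.197], [0.485, -0.227, 0.844], [0.867, 0.001, -0.498]]
force: [0.4, -0.0, -0.6]
opening: 0.897
grasp_force: 0.0
module origin est [0.523    0.379672 0.      ]
-0.069 -0.022 [0.486 0.317 0.084] [[140.6 230.4]] [[247. 330.]]
-0.069 0.022 [0.529 0.308 0.084] [[143.7 216.3]] [[228.5 319.5]]
0.069 -0.022 [0.517 0.452 0.084] [[ 96.5 221.4]] [[203.2 387.7]]
0.069 0.022 [0.56  0.442 0.084] [[ 99.7 207.4]] [[183.7 374.8]]
```

```bash
cat >> h.py <<'E'
def mask(im,box,lo,hi):
    x0,y0,x1,y1=box; h=cv2.cvtColor(im[y0:y1,x0:x1],cv2.COLOR_RGB2HSV); m=cv2.inRange(h,np.array(lo),np.array(hi)); ys,xs=np.nonzero(m); return xs+x0,ys+y0
E
python3 - <<'E'
from h import *
t=cv2.imread("pics/raw_t5.png")[...,::-1];s=cv2.imread("pics/raw_s5.png")[...,::-1]
for n,im,b in(("top",t,(70,185,150,245)),("side",s,(150,280,270,384))):
    x,y=mask(im,b,(25,150,70),(34,255,255)); print(n,"yellow",len(x),x.mean().round(1) if len(x) else '',y.mean().round(1) if len(x) else '',(x.min(),x.max(),y.min(),y.max()) if len(x) else '')
# dark map of top
g=cv2.cvtColor(np.ascontiguousarray(t),cv2.COLOR_RGB2HSV)
for r in range(198,240,2): print(r,''.join('Y' if 25<=h<=34 and S>150 else '#' if S<70 and v<75 else 'o' if S<70 else '.' for h,S,v in g[r,84:160]))
E
```

```text
top yellow 49 100.4 215.6 (np.int64(97), np.int64(104), np.int64(209), np.int64(223))
side yellow 122 196.8 376.3 (np.int64(186), np.int64(210), np.int64(368), np.int64(383))
198 ................................................##......###########.########
200 ...............................................#######################.#####
202 ...............................................########...##################
204 ..............................................#########...##################
206 .................................#####################....########.######...
208 .........................................#######.#####...#######..#######...
210 ...............YYYYYY###........................ooo......#########.#####....
212 ...............YYYYY.##############.............ooo.....####....#...####....
214 ....................############..#..#..#####..oo#......###.....##..###.....
216 ....................##################........#oo###...####....##..####.....
218 ...................###########################oo####...##########..###......
220 .............YYYYY.###########################oo####..################......
222 .............YYYYY.########################.##oo###...#######.########.....#
224 .......................######################oo####...#################..##.
226 ................................#############oo###...####################.#.
228 ..........................................##oo####...##########..#########.#
230 ............................................oo#.....###########.###########o
232 ...........................................ooo......######.#####o#######.#oo
234 ...........................................oo......#######################oo
236 ..........................................oo#......###############..######oo
238 .........................##########.......oo......##########.#######.#####oo
```

Run:
```python
from h import *
rows([(np.array([.523,.3797,z]),R(-13)) for z in(.2,.096)])
```

```text
[-44.2, -1.3, 55.2] [0.013, -1.056, 0.009]
[-134.7, -2.9, 106.4] [0.013, -1.056, 0.009]
```

```bash
python3 -m handwheel '[{"xyz":[-5,0,6],"delta_rot":[0,-0.18,0],"hand":-0.2},{"xyz":[-12,0,16],"delta_rot":[0,-0.36,0],"hand":-0.2},{"xyz":[-20,0,26],"delta_rot":[0.005,-0.54,0.005],"hand":-0.2},{"xyz":[-30,-1,38],"delta_rot":[0.01,-0.72,0.005],"hand":-0.2},{"xyz":[-40,-1,50],"delta_rot":[0.013,-0.9,0.009],"hand":-0.2}]'
python3 - <<'E'
from h import *
rows([(np.array([.523,.3797,z]),R(-13)) for z in(.2,.15,.096)])
E
```

```text
time_s: 16.23
position: [0.5199, 0.3756, 0.1989]
tcp_rot: [[0.225, 0.974, 0.022], [0.962, -0.225, 0.155], [0.156, -0.014, -0.988]]
force: [-0.3, -0.1, -1.0]
opening: 0.605
grasp_force: 0.0
[4.8, 2.0, -0.4] [-0.014, -0.157, -0.002]
[-3.0, 2.7, 49.0] [-0.014, -0.157, -0.002]
[-11.4, 3.5, 102.4] [-0.014, -0.157, -0.002]
```

```bash
python3 -m handwheel '[{"xyz":[5,2,0],"delta_rot":[-0.014,-0.157,0],"hand":-0.2},{"xyz":[5,2,0],"delta_rot":[-0.014,-0.157,0],"hand":-0.2},{"xyz":[-3,3,49],"delta_rot":[-0.014,-0.157,0],"hand":-0.2},{"xyz":[-9,3.5,85],"delta_rot":[-0.014,-0.157,0],"hand":-0.2},{"xyz":[-11.5,3.5,102],"delta_rot":[-0.014,-0.157,0],"hand":-0.2}]'
python3 -m handwheel '[{"xyz":[0,0,0],"delta_rot":[0,0,0],"hand":-0.2},{"xyz":[0,0,0],"delta_rot":[0,0,0],"hand":1},{"xyz":[0,0,0],"delta_rot":[0,0,0],"hand":1},{"xyz":[0,0,0],"delta_rot":[0,0,0],"hand":1},{"xyz":[0,0,0],"delta_rot":[0,0,0],"hand":1}]'
python3 -m handwheel '[{"xyz":[0,0,0],"delta_rot":[0,0,0],"hand":1},{"xyz":[0,0,0],"delta_rot":[0,0,0],"hand":1},{"xyz":[0,0,0],"delta_rot":[0,0,0],"hand":1},{"xyz":[0,0,0],"delta_rot":[0,0,0],"hand":1},{"xyz":[0,0,0],"delta_rot":[0,0,0],"hand":1}]'
```

```text
time_s: 16.85
position: [0.5216, 0.3784, 0.0937]
tcp_rot: [[0.227, 0.974, -0.004], [0.974, -0.227, 0.005], [0.004, -0.005, -1.0]]
force: [0.3, 1.4, -0.5]
opening: 0.596
grasp_force: 0.0
time_s: 17.48
position: [0.5243, 0.3811, 0.0971]
tcp_rot: [[0.226, 0.974, 0.003], [0.974, -0.226, 0.007], [0.007, 0.001, -1.0]]
force: [-0.4, 0.6, -0.7]
opening: 0.232
grasp_force: 0.0
time_s: 18.1
position: [0.5241, 0.381, 0.0968]
tcp_rot: [[0.226, 0.974, 0.002], [0.974, -0.226, 0.007], [0.007, 0.001, -1.0]]
force: [-1.7, -0.3, 2.7]
opening: 0.145
grasp_force: 30.0
```

```bash
sed -i 's/C=np.array(\[.5095,-.123,0\])/C=np.array([.5137,-.123,0])/' h.py
python3 -m handwheel '[{"xyz":[0,0,-15],"delta_rot":[0,0,0],"hand":1},{"xyz":[0,0,-50],"delta_rot":[0,0,0],"hand":1},{"xyz":[0,0,-90],"delta_rot":[0,0,0],"hand":1},{"xyz":[0,0,-138],"delta_rot":[0,0,0],"hand":1},{"xyz":[0,0,-138],"delta_rot":[0,0,0],"hand":1}]'
python3 - <<'E'
from h import *
rows([(st(1.5,235),R(2))]); print(bot.read_state()["moment"])
t=vision.capture("top");s=vision.capture("side")
p=np.array(bot.read_state()["position"]);zc=np.array([.226,.974,0]);xm=np.array([.974,-.226,0])
for n,im,b in(("top",t,(50,175,150,245)),("side",s,(120,230,270,384))):
    x,y=mask(im,b,(25,150,70),(34,255,255)); print(n,"yellow",len(x),(x.min(),x.max(),y.min(),y.max()) if len(x) else '')
    print(np.r_[[proj(n,p-[0,0,.0970]+zc*(.0675)+xm*k+[0,0,.084])[0] for k in(-.022,.022)]].round(1))
cv2.imwrite("pics/raw_t6.png",t[...,::-1]);cv2.imwrite("pics/raw_s6.png",s[...,::-1])
E
```

```text
time_s: 18.73
position: [0.5268, 0.3813, 0.2394]
tcp_rot: [[0.226, 0.974, 0.012], [0.974, -0.226, 0.011], [0.013, 0.009, -1.0]]
force: [1.3, 0.2, -2.4]
opening: 0.146
grasp_force: 30.0
[-492.8, 100.7, -1.3] [0.011, -0.012, -0.263]
[ 0.08767197 -0.17380145 -0.02647375]
top yellow 0 
[[ 80.8 220.7]
 [ 84.5 205.2]]
side yellow 169 (np.int64(176), np.int64(204), np.int64(323), np.int64(343))
[[197.3 344.1]
 [175.7 330.7]]
```

```bash
python3 -m handwheel '[{"xyz":[-30,6,0],"delta_rot":[0.005,-0.005,-0.03],"hand":1},{"xyz":[-80,16,0],"delta_rot":[0.01,-0.01,-0.06],"hand":1},{"xyz":[-135,27,0],"delta_rot":[0.011,-0.012,-0.09],"hand":1},{"xyz":[-190,38,0],"delta_rot":[0.011,-0.012,-0.12],"hand":1},{"xyz":[-245,50,0],"delta_rot":[0.011,-0.012,-0.15],"hand":1}]'
python3 - <<'E'
from h import *
rows([(st(1.5,240),R(2))])
E
```

```text
time_s: 19.45
position: [0.515, 0.1282, 0.2303]
tcp_rot: [[0.076, 0.997, -0.016], [0.997, -0.076, -0.004], [-0.005, -0.016, -1.0]]
force: [0.8, 0.3, -2.3]
opening: 0.147
grasp_force: 30.0
[-249.2, 17.6, -8.6] [-0.016, 0.005, -0.111]
```

```bash
python3 -m handwheel '[{"xyz":[-55,4,-4],"delta_rot":[0,0,-0.03],"hand":1},{"xyz":[-110,8,-8],"delta_rot":[0,0,-0.06],"hand":1},{"xyz":[-165,12,-8],"delta_rot":[0,0,-0.09],"hand":1},{"xyz":[-215,15,-8],"delta_rot":[0,0,-0.111],"hand":1},{"xyz":[-249,17.5,-8],"delta_rot":[0,0,-0.111],"hand":1}]'
python3 -m handwheel '[{"xyz":[0,0,0],"delta_rot":[0,0,0],"hand":1},{"xyz":[0,0,0],"delta_rot":[0,0,0],"hand":1},{"xyz":[0,0,0],"delta_rot":[0,0,0],"hand":1},{"xyz":[0,0,0],"delta_rot":[0,0,0],"hand":1},{"xyz":[0,0,0],"delta_rot":[0,0,0],"hand":1}]'
python3 - <<'E'
from h import *
rows([(st(1.5,z),R(2)) for z in(235,170,150)])
s=vision.capture("side");t=vision.capture("top");cv2.imwrite("pics/raw_t7.png",t[...,::-1]);cv2.imwrite("pics/raw_s7.png",s[...,::-1])
p=np.array(bot.read_state()["position"]); o=p-[0,0,.097]-YS*.0015
for k in(-.022,.022): print(proj("side",o+YS*.069+XS*k+[0,0,.084]).round(1),proj("side",o+YS*.069+XS*k).round(1))
x,y=mask(s,(220,140,330,230),(24,140,60),(35,255,255));
for r in range(150,226): 
    q=x[y==r]; 
    if len(q): print(r,q.min(),q.max(),len(q),end="; ")
E
```

```text
time_s: 20.08
position: [0.5135, -0.1214, 0.2394]
tcp_rot: [[-0.031, 0.999, -0.015], [1.0, 0.031, -0.002], [-0.002, -0.015, -1.0]]
force: [-0.6, -0.5, -3.1]
opening: 0.145
grasp_force: 30.0
time_s: 20.7
position: [0.5154, -0.1188, 0.2419]
tcp_rot: [[-0.034, 0.999, -0.011], [0.999, 0.034, -0.004], [-0.003, -0.011, -1.0]]
force: [-0.5, 0.2, -2.9]
opening: 0.144
grasp_force: 30.0
[-2.6, -1.7, 6.9] [-0.011, 0.003, -0.001]
[-2.4, -1.0, 71.9] [-0.011, 0.003, -0.001]
[-2.3, -0.8, 91.9] [-0.011, 0.003, -0.001]
[[301.3 161.1]] [[299.2 189. ]]
[[282.8 157.6]] [[281.6 185.4]]
155 286 286 1; 156 285 288 4; 157 285 289 5; 158 285 290 6; 159 288 288 1; 190 254 254 1; 191 254 269 5; 192 254 271 7; 193 265 271 7; 194 265 270 6; 195 265 270 6; 196 268 269 2; 217 250 251 2; 218 250 252 3; 219 249 251 3; 220 250 252 3; 222 267 269 3; 223 266 269 4; 224 267 281 6; 225 279 280 2;
```

Run:
```python
from h import *
s=cv2.imread("pics/raw_s7.png")[...,::-1]; B=(236,148,311,223); S=8
c=crop("side",B,S,s)
p=np.array(bot.read_state()["position"]); o=p-[0,0,.097]-YS*.0015
def dot(P,col):
    u=proj("side",P)[0]; q=((u-[B[0]-.5,B[1]-.5])*S).astype(int); cv2.drawMarker(c,tuple(int(v) for v in q),col,cv2.MARKER_CROSS,9,1)
for k in(-.022,-.010,.010,.022):
    for z in(0,.084):
        dot(o+YS*.069+XS*k+[0,0,z],(255,255,0)); dot(st(69,16+z*1000,80+k*1000),(0,255,0))
for k in(-30,30): dot(st(88,16,k),(255,0,0)); dot(st(88,16,80+k),(255,0,0))
cv2.imwrite("pics/last.png",c)
```

```text
(no output)
```

View pics/last.png

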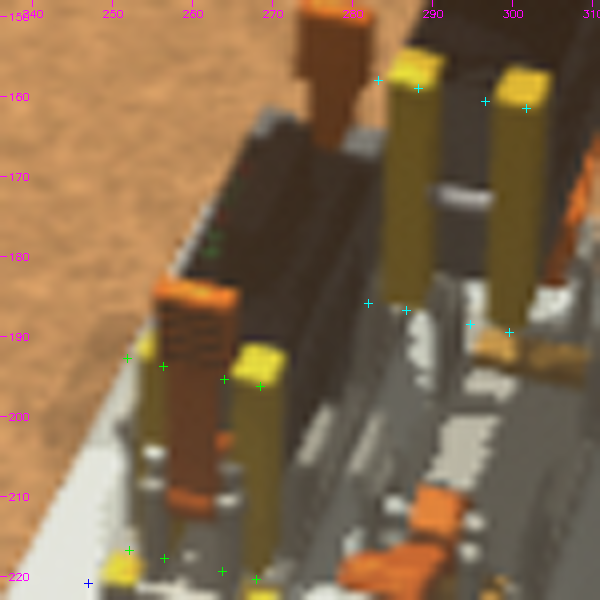

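The picture shows the held module (yellow blocks at ~287,158 and ~301,159) offset from the projected crosses by about +2.3 px. The fitted neighbour's block (268,195) is offset by the same amount. So the module lines up with the station to about 1–2 mm, and I'm lowering it.

```bash
python3 -m handwheel '[{"xyz":[-1,-1,15],"delta_rot":[-0.008,0,0],"hand":1},{"xyz":[-2,-1,35],"delta_rot":[-0.008,0,0],"hand":1},{"xyz":[-2,-1,55],"delta_rot":[-0.008,0,0],"hand":1},{"xyz":[-2,-1,72],"delta_rot":[-0.008,0,0],"hand":1},{"xyz":[-2,-1,72],"delta_rot":[-0.008,0,0],"hand":1}]'
python3 -m handwheel '[{"xyz":[0,0,4],"delta_rot":[0,0,0],"hand":1},{"xyz":[0,0,8],"delta_rot":[0,0,0],"hand":1},{"xyz":[0,0,12],"delta_rot":[0,0,0],"hand":1},{"xyz":[0,0,12],"delta_rot":[0,0,0],"hand":1},{"xyz":[0,0,12],"delta_rot":[0,0,0],"hand":1}]'
python3 - <<'E'
from h import *
rows([(st(1.5,z),R(2)) for z in(150,121)])
E
```

```text
time_s: 21.42
position: [0.5126, -0.1213, 0.1688]
tcp_rot: [[-0.033, 0.999, -0.006], [0.999, 0.033, -0.002], [-0.002, -0.006, -1.0]]
force: [-0.6, 0.4, -3.1]
opening: 0.146
grasp_force: 30.0
time_s: 22.05
position: [0.5137, -0.1219, 0.158]
tcp_rot: [[-0.033, 0.999, -0.002], [0.999, 0.033, -0.004], [-0.004, -0.002, -1.0]]
force: [-0.1, 0.4, -3.2]
opening: 0.144
grasp_force: 30.0
[0.4, 0.0, 8.0] [-0.002, 0.004, -0.002]
[0.5, 0.1, 37.0] [-0.002, 0.004, -0.002]
```

Well centred, with no contact yet. Going down slowly.

```bash
python3 -m handwheel '[{"xyz":[0,0,3],"delta_rot":[0,0,0],"hand":1},{"xyz":[0,0,6],"delta_rot":[0,0,0],"hand":1},{"xyz":[0,0,10],"delta_rot":[0,0,0],"hand":1},{"xyz":[0,0,13],"delta_rot":[0,0,0],"hand":1},{"xyz":[0,0,13],"delta_rot":[0,0,0],"hand":1}]'
```

```text
time_s: 22.68
position: [0.5133, -0.1218, 0.1445]
tcp_rot: [[-0.033, 0.999, -0.003], [0.999, 0.033, -0.003], [-0.003, -0.003, -1.0]]
force: [0.1, 0.3, -3.4]
opening: 0.151
grasp_force: 30.0
```

```bash
python3 -m handwheel '[{"xyz":[0,0,3],"delta_rot":[0,0,0],"hand":1},{"xyz":[0,0,6],"delta_rot":[0,0,0],"hand":1},{"xyz":[0,0,9],"delta_rot":[0,0,0],"hand":1},{"xyz":[0,0,12],"delta_rot":[0,0,0],"hand":1},{"xyz":[0,0,12],"delta_rot":[0,0,0],"hand":1}]'
```

```text
time_s: 23.3
position: [0.5133, -0.1219, 0.1326]
tcp_rot: [[-0.033, 0.999, -0.003], [0.999, 0.033, -0.003], [-0.003, -0.003, -1.0]]
force: [-0.2, 0.5, -3.6]
opening: 0.147
grasp_force: 30.0
```

```bash
python3 -m handwheel '[{"xyz":[0,0,3],"delta_rot":[0,0,0],"hand":1},{"xyz":[0,0,6],"delta_rot":[0,0,0],"hand":1},{"xyz":[0,0,9],"delta_rot":[0,0,0],"hand":1},{"xyz":[0,0,11],"delta_rot":[0,0,0],"hand":1},{"xyz":[0,0,11],"delta_rot":[0,0,0],"hand":1}]'
```

```text
time_s: 23.92
position: [0.5134, -0.1219, 0.1216]
tcp_rot: [[-0.033, 0.999, -0.003], [0.999, 0.033, -0.003], [-0.003, -0.003, -1.0]]
force: [-0.3, 0.6, -3.3]
opening: 0.142
grasp_force: 30.0
```

```bash
python3 -m handwheel '[{"xyz":[0,0,1],"delta_rot":[0,0,0],"hand":1},{"xyz":[0,0,2],"delta_rot":[0,0,0],"hand":1},{"xyz":[0,0,3],"delta_rot":[0,0,0],"hand":1},{"xyz":[0,0,3],"delta_rot":[0,0,0],"hand":1},{"xyz":[0,0,3],"delta_rot":[0,0,0],"hand":1}]'
```

```text
time_s: 24.55
position: [0.5139, -0.1223, 0.1194]
tcp_rot: [[-0.033, 0.999, -0.001], [0.999, 0.033, -0.004], [-0.004, -0.002, -1.0]]
force: [-1.0, -0.9, 5.8]
opening: 0.148
grasp_force: 30.0
```

```bash
python3 -m handwheel '[{"xyz":[0,0,0],"delta_rot":[0,0,0],"hand":-0.2},{"xyz":[0,0,0],"delta_rot":[0,0,0],"hand":-0.2},{"xyz":[0,0,0],"delta_rot":[0,0,0],"hand":-0.2},{"xyz":[0,0,-40],"delta_rot":[0,0,0],"hand":-0.2},{"xyz":[0,0,-85],"delta_rot":[0,0,0],"hand":-0.2}]'
python3 - <<'E'
from h import *
s=bot.read_state();print(s["position"],s["opening"])
rows([(st(G(1,1.,80)[0],z),R(2)) for z in(200,81.7)])
for sg in(1,-1):
    print("arc",sg); g=[G(sg,t,80) for t in(1.,.8,.6,.4,.2,0,-.05)]; print([[round(a[0]-g[0][0],1),round(g[0][1]-a[1],1)] for a in g])
# side-view yellow of seated module
im=vision.capture("side")
x,y=mask(im,(270,150,330,215),(24,140,60),(35,255,255)); print("yellow",x.min(),x.max(),y.min(),y.max(),len(x))
for z in(24,16): print(z,[proj("side",st(69,z+84,k))[0].round(1) for k in(-22,22)])
E
```

```text
time_s: 25.18
position: [0.513, -0.1213, 0.2037]
tcp_rot: [[-0.033, 0.999, -0.005], [0.999, 0.033, -0.002], [-0.002, -0.005, -1.0]]
force: [0.9, -0.9, 0.3]
opening: 0.576
grasp_force: 0.0
[ 0.51298605 -0.12129109  0.20367872] 0.5758580869011457
[142.2, 0.4, 3.4] [-0.005, 0.002, -0.002]
[142.4, 1.1, 121.7] [-0.005, 0.002, -0.002]
arc 1
[[np.float64(0.0), np.float64(0.0)], [np.float64(-9.5), np.float64(-12.9)], [np.float64(-21.3), np.float64(-23.6)], [np.float64(-35.0), np.float64(-31.8)], [np.float64(-50.1), np.float64(-37.1)], [np.float64(-65.9), np.float64(-39.3)], [np.float64(-69.9), np.float64(-39.4)]]
arc -1
[[np.float64(0.0), np.float64(0.0)], [np.float64(9.5), np.float64(-12.9)], [np.float64(21.3), np.float64(-23.6)], [np.float64(35.0), np.float64(-31.8)], [np.float64(50.1), np.float64(-37.1)], [np.float64(65.9), np.float64(-39.3)], [np.float64(69.9), np.float64(-39.4)]]
yellow 270 289 192 197 22
24 [array([299.3, 200. ]), array([282. , 196.4])]
16 [array([299.1, 202.4]), array([281.9, 198.8])]
```

```bash
python3 -m handwheel '[{"xyz":[50,0,0],"delta_rot":[0,0,0],"hand":-0.2},{"xyz":[100,0.5,0],"delta_rot":[0,0,0],"hand":-0.2},{"xyz":[142,0.5,10],"delta_rot":[0,0,0],"hand":-0.2},{"xyz":[142,1,60],"delta_rot":[0,0,0],"hand":-0.2},{"xyz":[142,1,100],"delta_rot":[0,0,0],"hand":-0.2}]'
python3 -m handwheel '[{"xyz":[0,0,22],"delta_rot":[0,0,0],"hand":-0.2},{"xyz":[0,0,22],"delta_rot":[0,0,0],"hand":-0.2},{"xyz":[0,0,22],"delta_rot":[0,0,0],"hand":1},{"xyz":[0,0,22],"delta_rot":[0,0,0],"hand":1},{"xyz":[0,0,22],"delta_rot":[0,0,0],"hand":1}]'
python3 -m handwheel '[{"xyz":[0,0,0],"delta_rot":[0,0,0],"hand":1},{"xyz":[0,0,0],"delta_rot":[0,0,0],"hand":1},{"xyz":[0,0,0],"delta_rot":[0,0,0],"hand":1},{"xyz":[0,0,0],"delta_rot":[0,0,0],"hand":1},{"xyz":[0,0,0],"delta_rot":[0,0,0],"hand":1}]'
```

```text
time_s: 25.85
position: [0.5097, 0.0209, 0.1022]
tcp_rot: [[-0.035, 0.999, -0.002], [0.999, 0.035, -0.004], [-0.003, -0.002, -1.0]]
force: [0.4, -0.5, -0.3]
opening: 0.602
grasp_force: 0.0
time_s: 26.48
position: [0.5104, 0.0197, 0.0823]
tcp_rot: [[-0.033, 0.999, -0.0], [0.999, 0.033, -0.004], [-0.004, -0.001, -1.0]]
force: [0.2, -0.6, -1.2]
opening: 0.345
grasp_force: 0.0
time_s: 27.1
position: [0.509, 0.0202, 0.0814]
tcp_rot: [[-0.033, 0.999, -0.004], [0.999, 0.033, -0.003], [-0.003, -0.004, -1.0]]
force: [-2.8, 3.5, 4.4]
opening: 0.287
grasp_force: 30.0
```

```bash
python3 -m handwheel '[{"xyz":[-4.5,0,-7],"delta_rot":[0,0,0],"hand":1},{"xyz":[-9.5,0,-13],"delta_rot":[0,0,0],"hand":1},{"xyz":[-15,0,-18.5],"delta_rot":[0,0,0],"hand":1},{"xyz":[-21.5,0,-23.5],"delta_rot":[0,0,0],"hand":1},{"xyz":[-21.5,0,-23.5],"delta_rot":[0,0,0],"hand":1}]'
```

```text
time_s: 27.72
position: [0.5098, -0.003, 0.1049]
tcp_rot: [[-0.033, 0.999, -0.004], [0.999, 0.033, -0.005], [-0.005, -0.004, -1.0]]
force: [-2.2, -4.9, -7.6]
opening: 0.289
grasp_force: 30.0
```

```bash
python3 -m handwheel '[{"xyz":[-6.5,0,-4.5],"delta_rot":[0,0,0],"hand":1},{"xyz":[-13.5,0,-8],"delta_rot":[0,0,0],"hand":1},{"xyz":[-21,0,-11.5],"delta_rot":[0,0,0],"hand":1},{"xyz":[-29,0,-13.5],"delta_rot":[0,0,0],"hand":1},{"xyz":[-29,0,-13.5],"delta_rot":[0,0,0],"hand":1}]'
python3 -m handwheel '[{"xyz":[-6,0,-1.2],"delta_rot":[0,0,0],"hand":1},{"xyz":[-12,0,-2],"delta_rot":[0,0,0],"hand":1},{"xyz":[-16,0,-2.2],"delta_rot":[0,0,0],"hand":1},{"xyz":[-19,0,-2.2],"delta_rot":[0,0,0],"hand":1},{"xyz":[-19,0,-2.2],"delta_rot":[0,0,0],"hand":1}]'
```

```text
time_s: 28.35
position: [0.5108, -0.0312, 0.1186]
tcp_rot: [[-0.033, 0.999, -0.004], [0.999, 0.033, -0.004], [-0.004, -0.004, -1.0]]
force: [-3.4, -3.0, -14.1]
opening: 0.288
grasp_force: 30.0
time_s: 28.98
position: [0.5113, -0.0484, 0.1213]
tcp_rot: [[-0.033, 0.999, -0.004], [0.999, 0.033, -0.001], [-0.001, -0.004, -1.0]]
force: [-5.3, 5.4, -8.6]
opening: 0.284
grasp_force: 30.0
```

```bash
python3 -m handwheel '[{"xyz":[0,0,0],"delta_rot":[0,0,0],"hand":-0.2},{"xyz":[0,0,0],"delta_rot":[0,0,0],"hand":-0.2},{"xyz":[0,0,0],"delta_rot":[0,0,0],"hand":-0.2},{"xyz":[0,0,-40],"delta_rot":[0,0,0],"hand":-0.2},{"xyz":[0,0,-85],"delta_rot":[0,0,0],"hand":-0.2}]'
python3 - <<'E'
from h import *
rows([(st(G(-1,1.,80)[0],z),R(2)) for z in(200,81.7)])
x,y=mask(vision.capture("side"),(270,150,330,215),(24,140,60),(35,255,255)); print("yellow",x.min(),x.max(),y.min(),y.max(),len(x))
E
```

```text
time_s: 29.6
position: [0.5137, -0.0499, 0.2074]
tcp_rot: [[-0.033, 0.999, 0.0], [0.999, 0.033, -0.005], [-0.005, -0.0, -1.0]]
force: [1.1, 0.2, -0.5]
opening: 0.598
grasp_force: 0.0
[-216.9, -2.1, 8.4] [-0.0, 0.005, -0.002]
[-216.4, -2.1, 126.7] [-0.0, 0.005, -0.002]Traceback (most recent call last):
  File "<stdin>", line 3, in <module>
    return umr_minimum(a, axis, None, out, keepdims, initial, where)
ValueError: zero-size array to reduction operation minimum which has no identity
```

```bash
python3 -m handwheel '[{"xyz":[-55,0,0],"delta_rot":[0,0,0],"hand":-0.2},{"xyz":[-110,-1,0],"delta_rot":[0,0,0],"hand":-0.2},{"xyz":[-165,-2,0],"delta_rot":[0,0,0],"hand":-0.2},{"xyz":[-217,-2,5],"delta_rot":[0,0.003,0],"hand":-0.2},{"xyz":[-217,-2,60],"delta_rot":[0,0.003,0],"hand":-0.2}]'
python3 - <<'E'
from h import *
rows([(st(G(-1,1.,80)[0],81.7),R(2))])
E
```

```text
time_s: 30.28
position: [0.5229, -0.2753, 0.1509]
tcp_rot: [[-0.028, 1.0, 0.012], [0.999, 0.029, -0.014], [-0.014, 0.012, -1.0]]
force: [0.5, 0.1, -0.6]
opening: 0.602
grasp_force: 0.0
[9.6, -4.8, 69.0] [0.012, 0.014, -0.006]
```

```bash
python3 -m handwheel '[{"xyz":[0,0,20],"delta_rot":[0,0,0],"hand":-0.2},{"xyz":[0,0,45],"delta_rot":[0,0,0],"hand":-0.2},{"xyz":[0,0,45],"delta_rot":[0,0,0],"hand":-0.2},{"xyz":[0,0,45],"delta_rot":[0,0,0],"hand":-0.2},{"xyz":[0,0,45],"delta_rot":[0,0,0],"hand":-0.2}]'
python3 - <<'E'
from h import *
rows([(st(G(-1,1.,80)[0],81.7),R(2))])
E
```

```text
time_s: 30.9
position: [0.5183, -0.2672, 0.1031]
tcp_rot: [[-0.033, 0.999, 0.0], [0.999, 0.033, -0.003], [-0.003, -0.0, -1.0]]
force: [-0.0, 0.3, 0.4]
opening: 0.598
grasp_force: 0.0
[0.4, 0.4, 21.4] [-0.0, 0.003, -0.002]
```

```bash
python3 -m handwheel '[{"xyz":[0.5,0.5,21],"delta_rot":[0,0,0],"hand":-0.2},{"xyz":[0.5,0.5,21],"delta_rot":[0,0,0],"hand":-0.2},{"xyz":[0.5,0.5,21],"delta_rot":[0,0,0],"hand":1},{"xyz":[0.5,0.5,21],"delta_rot":[0,0,0],"hand":1},{"xyz":[0.5,0.5,21],"delta_rot":[0,0,0],"hand":1}]'
python3 -m handwheel '[{"xyz":[0,0,0],"delta_rot":[0,0,0],"hand":1},{"xyz":[0,0,0],"delta_rot":[0,0,0],"hand":1},{"xyz":[0,0,0],"delta_rot":[0,0,0],"hand":1},{"xyz":[0,0,0],"delta_rot":[0,0,0],"hand":1},{"xyz":[0,0,0],"delta_rot":[0,0,0],"hand":1}]'
```

```text
time_s: 31.52
position: [0.518, -0.2661, 0.0811]
tcp_rot: [[-0.033, 0.999, -0.002], [0.999, 0.033, -0.001], [-0.001, -0.002, -1.0]]
force: [0.3, 0.0, 0.4]
opening: 0.344
grasp_force: 0.0
time_s: 32.15
position: [0.5182, -0.2662, 0.0808]
tcp_rot: [[-0.033, 0.999, -0.001], [0.999, 0.033, -0.001], [-0.001, -0.002, -1.0]]
force: [1.5, 0.4, 3.2]
opening: 0.296
grasp_force: 30.0
```

```bash
python3 -m handwheel '[{"xyz":[4.5,0,-7],"delta_rot":[0,0,0],"hand":1},{"xyz":[9.5,0,-13],"delta_rot":[0,0,0],"hand":1},{"xyz":[15,0,-18.5],"delta_rot":[0,0,0],"hand":1},{"xyz":[21.5,0,-23.5],"delta_rot":[0,0,0],"hand":1},{"xyz":[21.5,0,-23.5],"delta_rot":[0,0,0],"hand":1}]'
```

```text
time_s: 32.78
position: [0.5173, -0.2426, 0.1037]
tcp_rot: [[-0.033, 0.999, -0.002], [0.999, 0.033, 0.001], [0.001, -0.002, -1.0]]
force: [5.2, 2.9, -5.8]
opening: 0.291
grasp_force: 30.0
```

```bash
python3 -m handwheel '[{"xyz":[6.5,0,-4.5],"delta_rot":[0,0,0],"hand":1},{"xyz":[13.5,0,-8],"delta_rot":[0,0,0],"hand":1},{"xyz":[21,0,-11.5],"delta_rot":[0,0,0],"hand":1},{"xyz":[29,0,-13.5],"delta_rot":[0,0,0],"hand":1},{"xyz":[29,0,-13.5],"delta_rot":[0,0,0],"hand":1}]'
```

```text
time_s: 33.4
position: [0.5163, -0.2141, 0.1164]
tcp_rot: [[-0.033, 0.999, -0.002], [0.999, 0.033, 0.001], [0.001, -0.002, -1.0]]
force: [6.6, 1.3, -9.8]
opening: 0.293
grasp_force: 30.0
```

```bash
python3 -m handwheel '[{"xyz":[6,0,-1.2],"delta_rot":[0,0,0],"hand":1},{"xyz":[12,0,-2],"delta_rot":[0,0,0],"hand":1},{"xyz":[16,0,-2.2],"delta_rot":[0,0,0],"hand":1},{"xyz":[20,0,-2.2],"delta_rot":[0,0,0],"hand":1},{"xyz":[20,0,-2.2],"delta_rot":[0,0,0],"hand":1}]'
```

```text
time_s: 34.02
position: [0.516, -0.1987, 0.1188]
tcp_rot: [[-0.035, 0.999, -0.002], [0.999, 0.035, -0.007], [-0.007, -0.002, -1.0]]
force: [3.4, -11.0, -14.3]
opening: 0.292
grasp_force: 30.0
```

```bash
python3 -m handwheel '[{"xyz":[0,0,0],"delta_rot":[0,0,0],"hand":-0.2},{"xyz":[0,0,0],"delta_rot":[0,0,0],"hand":-0.2},{"xyz":[0,0,0],"delta_rot":[0,0,0],"hand":-0.2},{"xyz":[0,0,-40],"delta_rot":[0,0,0],"hand":-0.2},{"xyz":[0,0,-90],"delta_rot":[0,0,0],"hand":-0.2}]'
python3 -m handwheel '[{"xyz":[0,0,-40],"delta_rot":[0,0,0],"hand":-0.2},{"xyz":[-60,0,-50],"delta_rot":[0,0,0],"hand":-0.2},{"xyz":[-120,0,-50],"delta_rot":[0,0,0],"hand":-0.2},{"xyz":[-180,0,-50],"delta_rot":[0,0,0],"hand":-0.2},{"xyz":[-240,0,-50],"delta_rot":[0,0,0],"hand":-0.2}]'
python3 - <<'E'
from h import *
t=vision.capture("top");s=vision.capture("side");cv2.imwrite("pics/raw_t9.png",t[...,::-1]);cv2.imwrite("pics/raw_s9.png",s[...,::-1])
off=np.array([.0042,0,0])  # robot-to-camera bias seen earlier
for n,im,B in(("side",s,(225,140,335,240)),("top",t,(235,170,332,246))):
    x0,y0,x1,y1=B
    for nm,lo,hi in(("orange",(4,170,60),(16,255,255)),("yellow",(24,140,60),(35,255,255))):
        h=cv2.cvtColor(im[y0:y1,x0:x1],cv2.COLOR_RGB2HSV);m=cv2.inRange(h,np.array(lo),np.array(hi))
        k,l,stt,c=cv2.connectedComponentsWithStats(m)
        print(n,nm,[(int(r[0]+x0),int(r[1]+y0),int(r[2]),int(r[3]),int(r[4])) for r in stt[1:] if r[4]>5])
    for nm,xx,sg in(("a",0,1),("b",0,-1),("c",80,1),("d",80,-1)): print(nm,[proj(n,st(G(sg,th,88)[0],G(sg,th,88)[1],xx)-off)[0].round(1).tolist() for th in(0,.1,.3)])
E
```

```text
time_s: 34.65
position: [0.5143, -0.1943, 0.2098]
tcp_rot: [[-0.033, 0.999, -0.006], [0.999, 0.033, 0.002], [0.002, -0.006, -1.0]]
force: [0.7, 0.1, -0.4]
opening: 0.594
grasp_force: 0.0
time_s: 35.28
position: [0.5234, -0.4362, 0.2601]
tcp_rot: [[-0.034, 0.999, -0.003], [0.999, 0.034, 0.0], [0.0, -0.003, -1.0]]
force: [0.5, 0.3, -0.2]
opening: 0.6
grasp_force: 0.0
side orange [(307, 140, 28, 4, 104), (273, 148, 10, 18, 106), (302, 153, 10, 19, 119), (255, 183, 11, 4, 32), (287, 189, 10, 5, 34), (258, 209, 4, 3, 6), (288, 216, 4, 2, 6)]
side yellow [(265, 191, 7, 6, 31), (284, 195, 2, 5, 7), (296, 197, 7, 6, 32), (249, 217, 4, 4, 12), (266, 222, 4, 3, 10), (279, 224, 4, 4, 11), (296, 229, 4, 3, 8)]
a [[292.0, 191.0], [291.0, 193.5], [289.1, 199.3]]
b [[306.9, 154.5], [307.6, 152.8], [309.0, 150.5]]
c [[260.3, 184.5], [259.3, 186.9], [257.1, 192.5]]
d [[277.8, 149.1], [278.7, 147.5], [280.4, 145.2]]
top orange [(300, 186, 9, 8, 39), (256, 192, 9, 5, 29), (301, 213, 10, 8, 40), (258, 216, 9, 8, 36)]
top yellow [(260, 186, 6, 5, 22), (260, 197, 6, 5, 24), (255, 202, 3, 3, 8), (256, 212, 3, 3, 9), (261, 213, 6, 4, 22), (261, 223, 6, 4, 19), (257, 226, 3, 4, 8)]
a [[259.0, 220.1], [256.0, 220.3], [250.3, 220.7]]
b [[311.7, 216.8], [314.6, 216.6], [320.2, 216.3]]
c [[257.3, 193.1], [254.4, 193.3], [248.6, 193.8]]
d [[309.7, 189.9], [312.7, 189.7], [318.2, 189.5]]
```

Run:
```python
from h import *
for z in(98,100,103): print([proj("side",st(62,z,x))[0].round(1).tolist() for x in(-16,64)],end=" "); 
print()
for y,n in((62,"+"),(-62,"-")): print([proj("top",st(y,100,x))[0].round(1).tolist() for x in(-16,64,16,96)])
s=cv2.imread("pics/raw_s9.png")[...,::-1]
def cen(B):
    x,y=mask(s,B,(24,140,100),(35,255,255));return x.mean().round(2),y.mean().round(2)
print(cen((263,189,274,198)),cen((294,195,305,204)))
# grey plain-end blocks' top, brightness profile vs neighbour, side view
g=cv2.cvtColor(np.ascontiguousarray(s),cv2.COLOR_RGB2GRAY)
for x in(-16,64):
    u=proj("side",st(-62,100,x)-[.0042,0,0])[0]; print("plain end",x,u.round(1)); r,c=int(u[1]),int(u[0]); print(g[r-5:r+6,c-4:c+6])
```

```text
[[297.4, 200.7], [266.6, 194.2]] [[297.4, 200.1], [266.6, 193.6]] [[297.5, 199.2], [266.7, 192.7]] 
[[264.4, 223.9], [262.8, 197.6], [263.8, 213.3], [262.1, 187.2]]
[[305.2, 221.3], [303.4, 195.1], [304.5, 210.8], [302.6, 184.7]]
(np.float64(267.87), np.float64(193.32)) (np.float64(298.75), np.float64(199.88))
plain end -16 [310.3 171.1]
[[ 67  66  72 118 132 132 137 140 141 143]
 [ 67  67  74 118 134 136 135 140 143 143]
 [ 67  68  72 116 135 136 136 138 139 140]
 [ 67  69  80 114 131 135 138 136 136 135]
 [ 67  67  93 116 123 124 115 124 132 130]
 [ 66  74 107 119 121 120 101 120 128 131]
 [ 62  80 111 121 120 121  92 117 132 131]
 [ 55  58  67  74  86  91  80 123 139 136]
 [ 51  51  52  53  56  59  82 128 138 130]
 [ 53  52  51  52  52  51  81 123 133 136]
 [ 52  53  51  52  50  53  95 128 135 137]]
plain end 64 [281.5 165.4]
[[ 66  68  69  94 142 156 158 165 161 153]
 [ 67  66  66 109 143 150 154 161 163 164]
 [ 66  67  66 107 141 152 156 155 159 164]
 [ 66  66  75 111 143 153 153 153 158 159]
 [ 65  65 102 131 140 143 143 138 150 157]
 [ 67  75 123 139 140 141 118 136 152 153]
 [ 63  85 128 140 140 140 105 134 151 155]
 [ 56  62  74  86  97 104  79 130 149 150]
 [ 57  55  56  57  63  63  62 134 155 150]
 [ 57  56  54  56  54  53  59 131 148 141]
 [ 55  55  56  56  52  54  73 140 158 154]]
```

```bash
python3 -c "
from rig import workorder
print(workorder.hand_in())"
```

```text
the job is handed in; nothing more can be done
None
```

The module is fitted yellow end to the yellow mark, and I handed the job in at about 35 s of the 72; the last images showed both levers upright and both module ends level with the neighbour's, but `hand_in()` returned no verdict.

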